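# Scan a capacitor and hold it in its saddle for the strap

### The arm

A 6-joint arm with a two-finger parallel gripper is mounted at the origin on the work surface. World frame = base frame: x ahead of the robot, y to its left, z up, the work surface at z = 0. Lengths are in m, angles in rad, forces in N, time in s.
With the tool pointing down it reaches from about 0.325 to 0.875 m from the base axis. Payload 4.4 kg.
Tool frame: the origin (TCP) lies midway between the tips of the shut fingers; the grasp point (between the pads) lies 19 mm behind it; z points along the fingers, y is the line along which they close (so a half turn about z gives the same grasp; the last joint's range is limited). The gripper opens to 85 mm and grips with 20 to 120 N. Pads are 22 mm wide; open, the fingers measure 114 mm over their backs; the gripper's body (76 mm by 85 mm) begins 54 mm behind the grasp point. The pads swing forward as they close: fully open they stand 13 mm farther back than shut.
Start: joints at [0.967, 0.207, 1.542, -0, 1.393, -0.15], TCP at [0.252, 0.517, 0.231] pointing down, gripper open.
Joint ranges: [-2.73, 2.73], [-0.86, 2.22], [0.23, 2.46], [-1.11, 4.25], [0.08, 2.63], [-2.82, 2.82]. Speed limits (rad/s): [2.79, 2.79, 3.14, 3.14, 3.14, 3.14].

### API

Orientations are given as a unit quaternion [w, x, y, z].
In Python, from workcell import manip gives the robot as it stands.
- The arm moves only by the tool step_arm, never from a script. Its argument "rows" is a list of rows, each an object with "delta_pos": the shift along the tool's x, y, z in m, a list of three; "angular": the turn, a rotation vector about the tool's x, y, z in degrees, a list of three; "hand": the finger opening in m, from 0 to 0.0854. A call has 1 to 10 rows; each row shifts and turns the commanded pose from where the row before left it, along the tool's axes as they then stand; what a row does not reach is not made up. A row lasts 1/12 s, in which the tool goes at most 41.7 mm and 7.16 degrees, less where a joint would pass 70% of its speed; a pose out of reach is approached as far as the arm can. A call with a gripper value outside its range is refused whole. The fingers move at their own pace and stop on an object; "force" is the grip in N (left out, the last holds). Time passes only in rows, so rows that do not move let the fingers close. It gives the time, the measured TCP pose, the force, the opening and the grip force at its end, in the units of the state.
- manip.get_state(): the state, without advancing time (a new reading comes with each control period).
- manip.read_camera(name): name is "scene" or "top"; returns the picture (384x512x3 uint8, red, green, blue); there is no depth.
- manip.camera_info(name): a dict with "intrinsics" (3x3 intrinsics, pixels), "dist" ([k1, k2, p1, p2, k3] as OpenCV has them; the pictures are not rectified), "xyz" and "rotation" of the camera in the world. Camera axes: x right, y down, z forward; pixel columns grow to the right and rows downward; lengths in m; the calibration is good to about 2 mm. A picture is of the moment at which its call begins. camera_info takes no time and is no camera call.
- manip.job_done(): hands the job in; it is judged then, once.
The state is a dict: "time": time; "joint_pos": joint angles; "joint_vel": joint speeds; "effort": joint torques, N m; "tool_pos": TCP position; "ee_rot": TCP orientation; "wrist_force": force on the tool from outside, world axes, zero at the start; "moment": the same for the moment, N m; "gripper_width": opening from 0.0 (shut) to 1.0 (fully open); "finger_force": force on a finger pad.
Only numpy, scipy, OpenCV 4.12 (cv2) and the standard library are available. Lean on these libraries where they do the work, as an engineer would, in place of code of your own. Each camera call takes 0.05 s, during which the arm holds its last target. There are 200 camera calls.

### The job

Take the tall loose capacitor and show it upright to the code reader, turned so that its white code label squarely faces the reader's window a hand's breadth away, and keep it still there for a second. Then bring it into the open tray, base down on the tray floor, and press it upright and centred into the empty V-shaped saddle with a steady push of about 12 newtons so that a colleague can fasten the strap; never push with more than 30 newtons, the can would dent. Finish while still holding and pressing it there: do not let go, and leave the small can, the screw tray, the strap and the screwdriver where they are.

Things in the scene. Friction and masses are not known exactly. Their poses are not given: they have to be found in the camera images.
- capacitor: The tall loose capacitor: upright black can, 51 mm diameter, 105 mm tall, 112 mm with its two screw terminals, about 0.3 kg. Origin: centre of the underside; z up; x points out through the middle of the white label. Terminals lie along y; a rubber vent plug on top, 14.5 mm off the axis, is on the label's side (+x). Grip it by its upper 40 mm: the saddle and strap take the rest.
- label (a point): Middle of the capacitor's white code label (about 31 mm wide round the can, 44 mm high), on the can's surface 25.5 mm from the axis and 42 mm above its underside; x points straight out of the label.
- reader: Fixed code reader: a grey block 50 x 50 x 42 mm on a small dark stand screwed to the bench, 91 mm high in all. Origin: centre of the block, at bench level; it looks along its own -x.
- reader_window (a point): Middle of the reader's window, on the face it looks from, 27 mm in front of its origin and 58 mm above the bench; axes as the reader's (it looks along -x). It reads a label 40 to 120 mm straight in front of it, best at 80 mm.
- chassis: Flat open sheet-metal tray of a motor drive, 280 (x) x 220 mm (y), fixed. Origin: centre of its underside. Floor 6 mm above the bench; rims 30 mm high at +y and both ends, 14 mm at -y; a green board with parts up to 33 mm high lies along the -y side, y = -49 to -101 mm. Two saddle brackets stand 130 mm apart along the +y side, either one empty; a 20 mm high block lies between them.
- bracket: Empty saddle bracket, fixed, at most 56 mm high. Origin: on the tray floor (6 mm above the bench) where the can's axis stands when it just touches both saddle faces; press the can towards +y. The rubber-faced V saddle opens to -y; its faces, 16 to 56 mm above the floor, are turned 35 degrees left and right of +y. It reaches 44 mm either side (x) and 76 mm behind (+y).
- saddle (a joint): How far the saddle is pushed back on its rubber buffers, along the bracket's +y, in m: 0 at rest, stop at 0.009. It springs back with 4 N per mm, so 12 N of push is 3 mm; the can's axis then stands about 3 mm past the bracket's origin (+y).
- fitted: The other bracket, with a capacitor of the same size already strapped in, fixed; 105 mm can, top of terminals 112 mm above the tray floor. Origin: on the can's axis, at the tray floor. 130 mm from the empty bracket's origin.
- small_can: Bystander: a small loose black can, 35 mm diameter, 69 mm tall with its terminals, no label. Origin: centre of its underside.
- screw_tray: Bystander: grey open tray of screws, 75 x 110 x 26 mm, loose. Origin: centre of its underside.
- strap: Bystander: a loose stainless strap, a half hoop of 28 mm radius with two ears, 16 mm high, 87 mm over the ears. Origin: centre of the hoop, on the bench.
- screwdriver: Bystander: red and black pistol-grip cordless screwdriver lying on its side, about 210 x 150 x 46 mm. Origin: on the bench under its barrel, which lies along its x.

How it is judged:
By the outcome, as a careful person would: the job done as asked, in the order asked, and still so for the second after the job is handed in, while the arm keeps its last pose, push and grip.
It also fails if it takes over 61 s, if anything falls off the work surface, if the arm or the gripper's body presses on something with over 40 N, if the wrist force passes 120 N, or if a joint passes its speed limit or range.

## Working session

There is one attempt and no reset: what is moved stays moved. The work goes in short steps, Python scripts to look and compute and a tool call to move; the robot and the scene stay as the last step left them, time stands still between calls to the robot, and variables do not carry over. Pictures are saved under pics/ and viewed, at most 10 in all, crops included, and the job is handed in when it is done.

Besides the shell and the picture viewer there is one more tool, called after ">>>" by a JSON object that holds its "method" and its "body". step_arm: Moves the arm, as the interface text tells. Its arguments: {"type":"object","properties":{"rows":{"type":"array","items":{"type":"object","properties":{"delta_pos":{"type":"array","items":{"type":"number"}},"angular":{"type":"array","items":{"type":"number"}},"hand":{"type":"number"}}}},"force":{"type":"number"}},"required":["rows"]}

```bash
mkdir -p pics; ls
python3 - <<'E'
from workcell import manip
import cv2
s=manip.get_state(); print({k:s[k] for k in('time','tool_pos','ee_rot','wrist_force','gripper_width')})
for n in('scene','top'):
    cv2.imwrite(f'pics/{n}0.png',cv2.resize(manip.read_camera(n)[:,:,::-1],(800,600),interpolation=cv2.INTER_CUBIC)); print(manip.camera_info(n))
E
```

```text
pics
{'time': 0.0, 'tool_pos': array([0.25164002, 0.51616136, 0.23009271]), 'ee_rot': array([-4.17476023e-04,  2.24936756e-01,  9.74372655e-01, -1.10046755e-03]), 'wrist_force': array([-0.06570565,  0.11034977, -0.38131356]), 'gripper_width': 0.9988673911497971}
{'intrinsics': array([[424.61814669,   0.        , 250.51336867],
       [  0.        , 424.61814669, 192.69399316],
       [  0.        ,   0.        ,   1.        ]]), 'dist': array([0.00834752, 0.        , 0.        , 0.        , 0.        ]), 'xyz': array([1.04732386, 0.18022504, 0.87797048]), 'rotation': array([-0.15531424,  0.53717899,  0.79423786, -0.23770242])}
{'intrinsics': array([[372.82878408,   0.        , 250.02891346],
       [  0.        , 372.82878408, 195.32634631],
       [  0.        ,   0.        ,   1.        ]]), 'dist': array([-0.12081529,  0.        ,  0.        ,  0.        ,  0.        ]), 'xyz': array([ 0.45120897, -0.04488734,  0.93023769]), 'rotation': array([-0.05676604,  0.71299634, -0.697681  ,  0.04068238])}
```

View pics/scene0.png

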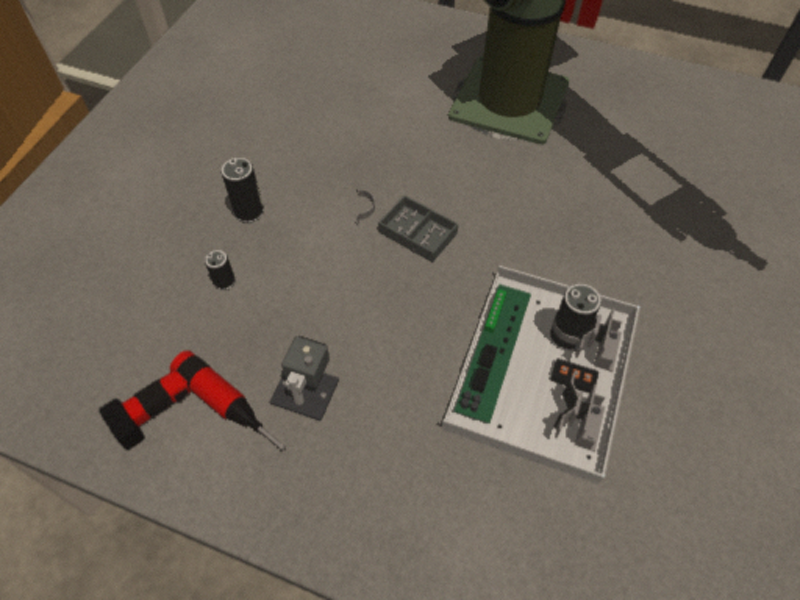

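View pics/top0.png

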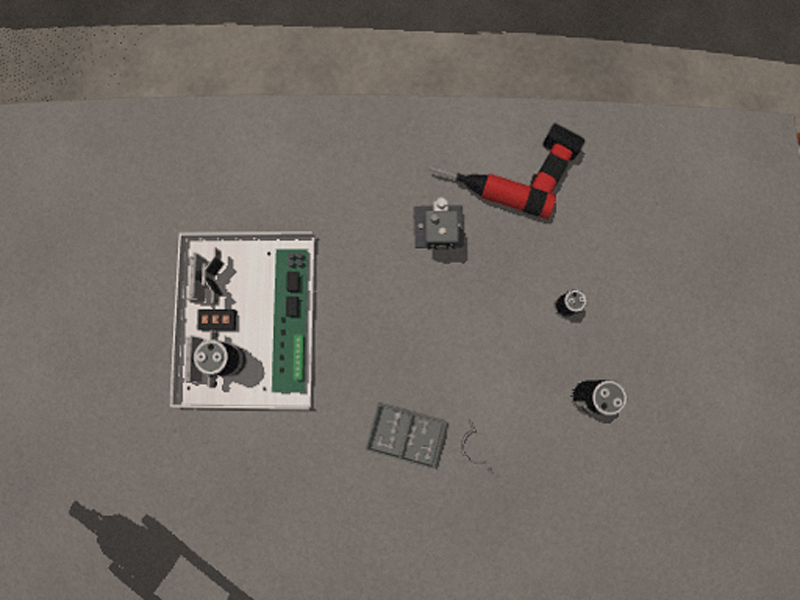

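The scene view shows the capacitor at (242,188), reader (305,370) and tray (540,370). In the top view the capacitor's top is at (608,398), the reader at (443,228) and the empty saddle at (212,278). I'll crop closer.

```bash
cat > h.py <<'E'
import numpy as np, cv2
from workcell import manip
from scipy.spatial.transform import Rotation as R
def cam(n):
    c=manip.camera_info(n); q=c['rotation']
    return c['intrinsics'],c['dist'],c['xyz'],R.from_quat([q[1],q[2],q[3],q[0]]).as_matrix()
def px2w(n,uv,z):   # raw pixel -> world at height z
    K,d,t,M=cam(n); p=cv2.undistortPoints(np.float64(uv).reshape(-1,1,2),K,d).reshape(-1,2)
    r=np.c_[p,np.ones(len(p))]@M.T
    return (t+r*((z-t[2])/r[:,2])[:,None])
def w2px(n,P):
    K,d,t,M=cam(n); 
    return cv2.projectPoints((np.float64(P).reshape(-1,3)-t)@M,np.zeros(3),np.zeros(3),K,d)[0].reshape(-1,2)
def crop(im,x0,y0,w,h,s): return cv2.resize(im[y0:y0+h,x0:x0+w,::-1],(int(w*s),int(h*s)),interpolation=cv2.INTER_CUBIC)
def tcp():
    s=manip.get_state(); q=s['ee_rot']; return np.array(s['tool_pos']),R.from_quat([q[1],q[2],q[3],q[0]]).as_matrix(),s
E
python3 - <<'E'
from h import *
t=manip.read_camera('top');s=manip.read_camera('scene')
np.save('top0.npy',t);np.save('scene0.npy',s)
k=.64
f=lambda n,p,z:print(n,p,px2w(n,np.array(p)*k,z).round(4).tolist())
f('top',(607,398),.105);f('top',(441,230),.091);f('top',(211,357),.111);f('top',(572,301),.065)
f('scene',(237,167),.105);f('scene',(583,297),.111);f('scene',(305,350),.091)
for p in [(180,233),(315,233),(313,408),(171,408)]: f('top',p,.03)
A=crop(t,340,230,80,60,5); B=crop(t,250,110,80,60,5); C=crop(t,100,140,80,60,5); D=crop(s,165,205,80,60,5)
cv2.imwrite('pics/m1.png',np.vstack([np.hstack([A,B]),np.hstack([C,D])]))
E
```

```text
top (607, 398) [[0.439, -0.3344, 0.105]]
top (441, 230) [[0.6816, -0.0964, 0.091]]
top (211, 357) [[0.4848, 0.2304, 0.111]]
top (572, 301) [[0.583, -0.2973, 0.065]]
scene (237, 167) [[0.4386, -0.3398, 0.105]]
scene (583, 297) [[0.4844, 0.2305, 0.111]]
scene (305, 350) [[0.6924, -0.0965, 0.091]]
top (180, 233) [[0.6879, 0.3235, 0.03]]
top (315, 233) [[0.69, 0.1008, 0.03]]
top (313, 408) [[0.4141, 0.0927, 0.03]]
top (171, 408) [[0.4062, 0.318, 0.03]]
```

View pics/m1.png

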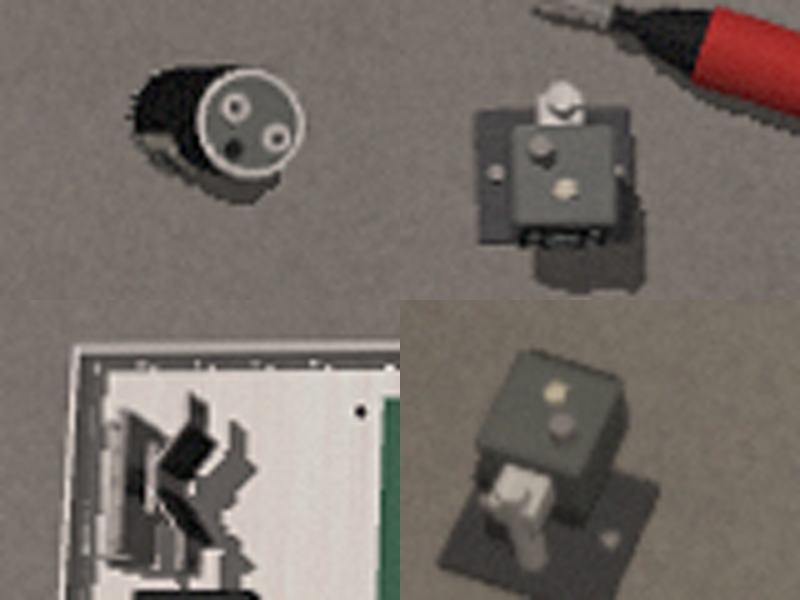

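The crops show the can's rim centre at about (251,123), vent plug at (232,149), so the label faces down-left. The reader's dark window is on the lower (−x) side and the saddle V opens to −y. Next I compute poses.

Run:
```python
from h import *
raw=lambda p,x0,y0:(np.array(p)/5-.4)+[x0,y0]
A=px2w('top',[raw(p,340,230) for p in [(251,123),(235,107),(276,138),(232,149)]],.105)
print('cap',A.round(4).tolist()); 
T=A[2]-A[1]; V=A[3]-A[0]; print('label az vent',np.degrees(np.arctan2(V[1],V[0])),'term+90',np.degrees(np.arctan2(T[1],T[0]))+90, 'vent r',np.hypot(*V[:2]))
B=px2w('top',[raw(p,250,110) for p in [(113,125),(217,125),(217,226),(113,224)]],.088)
print('reader',B.round(4).tolist(),B.mean(0)); 
e=B[0]-B[1];g=B[3]-B[2];print('az y',np.degrees(np.arctan2(e[1],e[0])),np.degrees(np.arctan2(g[1],g[0])))
e=B[0]-B[3];g=B[1]-B[2];print('az x',np.degrees(np.arctan2(e[1],e[0])),np.degrees(np.arctan2(g[1],g[0])),np.linalg.norm(e))
# reader base plate corners
P=px2w('top',[raw(p,250,110) for p in [(73,105),(230,107),(77,243)]],.002);print('plate',P.round(4).tolist())
C=px2w('top',raw((0,0),0,0),.03)
p,M,s=tcp();print(p,M.round(3).tolist())
# empty V: apex top at z=.062, tips
V=px2w('top',[raw(p,100,140) for p in [(157,165),(200,130-0),(212,245)]],.062);print('V',V.round(4).tolist())
# chassis edges by subpixel bright boundary? corners at .03
k=.64
print(px2w('top',np.array([(180,233),(171,408)])*k-.18,.03).round(4).tolist(),px2w('top',np.array([(315,233),(313,408)])*k-.18,.014).round(4).tolist())
```

```text
cap [[0.4402, -0.3374, 0.105], [0.4472, -0.3302, 0.105], [0.4337, -0.3487, 0.105], [0.4287, -0.3286, 0.105]]
label az vent 142.6557091343847 term+90 -36.10972186356811 vent r 0.014478236022797275
reader [[0.7124, -0.0729, 0.088], [0.7134, -0.1215, 0.088], [0.6647, -0.1217, 0.088], [0.6647, -0.0735, 0.088]] [ 0.68880831 -0.09740878  0.088     ]
az y 91.15986190350746 90.02588909803812
az x 0.747988832029336 0.2036557620523041 0.04767607509184071
plate [[0.7494, -0.0549, 0.002], [0.75, -0.1361, 0.002], [0.6762, -0.0582, 0.002]]
[0.25180449 0.51642664 0.23056096] [[-0.899, 0.438, -0.001], [0.438, 0.899, -0.001], [0.0, -0.001, -1.0]]
V [[0.6212, 0.2657, 0.062], [0.6388, 0.2455, 0.062], [0.5826, 0.2357, 0.062]]
[[0.6883, 0.324, 0.03], [0.4066, 0.3185, 0.03]] [[0.6947, 0.1039, 0.014], [0.4139, 0.0956, 0.014]]
```

>>> {"method": "step_arm", "body": {"rows": [{"delta_pos": [0,0,0],"angular": [0,0,5.35],"hand": 0.085},{"delta_pos": [0,0,0],"angular": [0,0,5.35],"hand": 0.085},{"delta_pos": [-0.0245,-0.0212,0],"angular": [0,0,0],"hand": 0.085},{"delta_pos": [-0.0245,-0.0212,0],"angular": [0,0,0],"hand": 0.085},{"delta_pos": [-0.0245,-0.0212,0],"angular": [0,0,0],"hand": 0.085},{"delta_pos": [-0.0245,-0.0212,0],"angular": [0,0,0],"hand": 0.085},{"delta_pos": [-0.0245,-0.0212,0],"angular": [0,0,0],"hand": 0.085},{"delta_pos": [-0.0245,-0.0212,0],"angular": [0,0,0],"hand": 0.085},{"delta_pos": [-0.0245,-0.0212,0],"angular": [0,0,0],"hand": 0.085},{"delta_pos": [-0.0245,-0.0212,0],"angular": [0,0,0],"hand": 0.085}], "force": 60}}

```text
time: 1.03
tool_pos: [0.3077, 0.2622, 0.2312]
ee_rot: [0.0, 0.315, 0.949, -0.0]
wrist_force: [0.5, 0.5, 0.3]
gripper_width: 0.996
finger_force: 0.0
```

>>> {"method": "step_arm", "body": {"rows": [{"delta_pos": [-0.0245,-0.0212,0],"angular": [0,0,0],"hand": 0.085},{"delta_pos": [-0.0245,-0.0212,0],"angular": [0,0,0],"hand": 0.085},{"delta_pos": [-0.0245,-0.0212,0],"angular": [0,0,0],"hand": 0.085},{"delta_pos": [-0.0245,-0.0212,0],"angular": [0,0,0],"hand": 0.085},{"delta_pos": [-0.0245,-0.0212,0],"angular": [0,0,0],"hand": 0.085},{"delta_pos": [-0.0245,-0.0212,0],"angular": [0,0,0],"hand": 0.085},{"delta_pos": [-0.0245,-0.0212,0],"angular": [0,0,0],"hand": 0.085},{"delta_pos": [-0.0245,-0.0212,0],"angular": [0,0,0],"hand": 0.085},{"delta_pos": [-0.0245,-0.0212,0],"angular": [0,0,0],"hand": 0.085},{"delta_pos": [-0.0245,-0.0212,0],"angular": [0,0,0],"hand": 0.085}]}}

```text
time: 1.87
tool_pos: [0.3775, -0.0543, 0.2313]
ee_rot: [0.0, 0.315, 0.949, 0.0]
wrist_force: [1.1, 1.0, -0.4]
gripper_width: 0.996
finger_force: 0.0
```

>>> {"method": "step_arm", "body": {"rows": [{"delta_pos": [-0.0245,-0.0212,0],"angular": [0,0,0],"hand": 0.085},{"delta_pos": [-0.0245,-0.0212,0],"angular": [0,0,0],"hand": 0.085},{"delta_pos": [-0.0245,-0.0212,0],"angular": [0,0,0],"hand": 0.085},{"delta_pos": [-0.0245,-0.0212,0],"angular": [0,0,0],"hand": 0.085},{"delta_pos": [-0.0245,-0.0212,0],"angular": [0,0,0],"hand": 0.085},{"delta_pos": [-0.0245,-0.0212,0],"angular": [0,0,0],"hand": 0.085},{"delta_pos": [0,0,0],"angular": [0,0,0],"hand": 0.085},{"delta_pos": [0,0,0],"angular": [0,0,0],"hand": 0.085}]}}

```text
time: 2.53
tool_pos: [0.4193, -0.2437, 0.2309]
ee_rot: [-0.001, 0.316, 0.949, 0.0]
wrist_force: [0.3, 0.1, -0.1]
gripper_width: 0.996
finger_force: 0.0
```

Run:
```python
from h import *
p,M,s=tcp();print(s['time'],p,M.round(3).tolist(),s['joint_pos'].round(3),s['wrist_force'])
d=np.array([.440,-.3375,p[2]])-p; print('tool delta',M.T@d,'az',np.degrees(np.arctan2(M[1,0],M[0,0])))
t=manip.read_camera('scene');cv2.imwrite('pics/g1.png',crop(t,90,30,160,120,5))
print(w2px('scene',[[.44,-.3375,.105]]))
```

```text
2.5333 [ 0.41925888 -0.24369987  0.23085168] [[-0.8, 0.6, -0.001], [0.6, 0.8, 0.001], [0.001, 0.0, -1.0]] [-0.705  0.014  1.755  0.     1.373 -1.633] [ 0.28033222  0.06659568 -0.1211451 ]
tool delta [-0.07285592 -0.06261518 -0.00010658] az 143.14566006513567
[[152.19986827 107.5041575 ]]
```

View pics/g1.png

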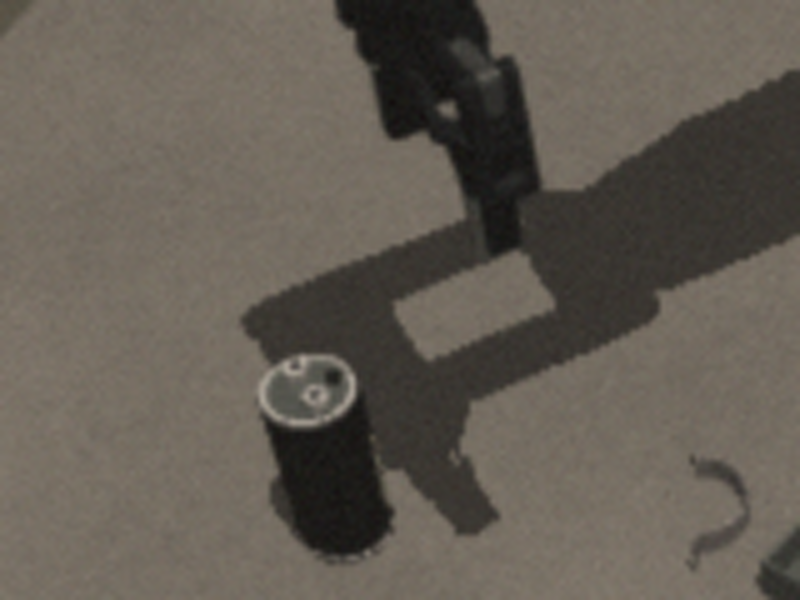

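The gripper stands short of the can; the can's rim centre is at crop (308,389), which agrees within 2 mm with the estimate. I go over it and down.

>>> {"method": "step_arm", "body": {"rows": [{"delta_pos": [-0.0245,-0.021,0],"angular": [0,0,0],"hand": 0.085},{"delta_pos": [-0.0245,-0.021,0],"angular": [0,0,0],"hand": 0.085},{"delta_pos": [-0.0242,-0.021,0],"angular": [0,0,0],"hand": 0.085},{"delta_pos": [0,0,0],"angular": [0,0,0],"hand": 0.085},{"delta_pos": [0,0,0.03],"angular": [0,0,0],"hand": 0.085},{"delta_pos": [0,0,0.03],"angular": [0,0,0],"hand": 0.085},{"delta_pos": [0,0,0],"angular": [0,0,0],"hand": 0.085},{"delta_pos": [0,0,0],"angular": [0,0,0],"hand": 0.085}]}}

```text
time: 3.25
tool_pos: [0.4392, -0.3339, 0.1696]
ee_rot: [-0.003, 0.314, 0.949, 0.001]
wrist_force: [-0.2, 0.5, 0.7]
gripper_width: 0.999
finger_force: 0.0
```

Run:
```python
from h import *
p,M,s=tcp();print(s['time'],p)
d=np.array([.440,-.338,.064])-p; print('tool delta',M.T@d,'az',np.degrees(np.arctan2(M[1,0],M[0,0])))
```

```text
3.25 [ 0.43922066 -0.3338798   0.16955972]
tool delta [-0.0036871  -0.00297203  0.10553677] az 143.38214221831205
```

>>> {"method": "step_arm", "body": {"rows": [{"delta_pos": [-0.0037,-0.003,0.02],"angular": [0,0,0],"hand": 0.085},{"delta_pos": [0,0,0.02],"angular": [0,0,0],"hand": 0.085},{"delta_pos": [0,0,0.02],"angular": [0,0,0],"hand": 0.085},{"delta_pos": [0,0,0.02],"angular": [0,0,0],"hand": 0.085},{"delta_pos": [0,0,0.015],"angular": [0,0,0],"hand": 0.085},{"delta_pos": [0,0,0.01],"angular": [0,0,0],"hand": 0.085},{"delta_pos": [0,0,0],"angular": [0,0,0],"hand": 0.085},{"delta_pos": [0,0,0],"angular": [0,0,0],"hand": 0.085},{"delta_pos": [0,0,0],"angular": [0,0,0],"hand": 0.085}]}}

```text
time: 4.0
tool_pos: [0.4429, -0.3423, 0.0683]
ee_rot: [0.002, 0.315, 0.949, -0.001]
wrist_force: [-0.1, 0.0, 0.5]
gripper_width: 0.999
finger_force: 0.0
```

Run:
```python
from h import *
p,M,s=tcp();print(s['time'],p,M[:,2],s['wrist_force'])
d=np.array([.440,-.338,.064])-p; print('tool delta',M.T@d,'az',np.degrees(np.arctan2(M[1,0],M[0,0])))
a=manip.read_camera('scene');b=manip.read_camera('top')
cv2.imwrite('pics/g2.png',np.hstack([crop(a,110,70,80,120,5),crop(b,340,200,80,120,5)]))
```

```text
4.0 [ 0.44289416 -0.34232567  0.06829608] [ 0.00243765 -0.00251165 -0.99999387] [-0.14007126  0.04195806  0.45737601]
tool delta [0.00491975 0.00174286 0.00427813] az 143.32189800002763
```

View pics/g2.png

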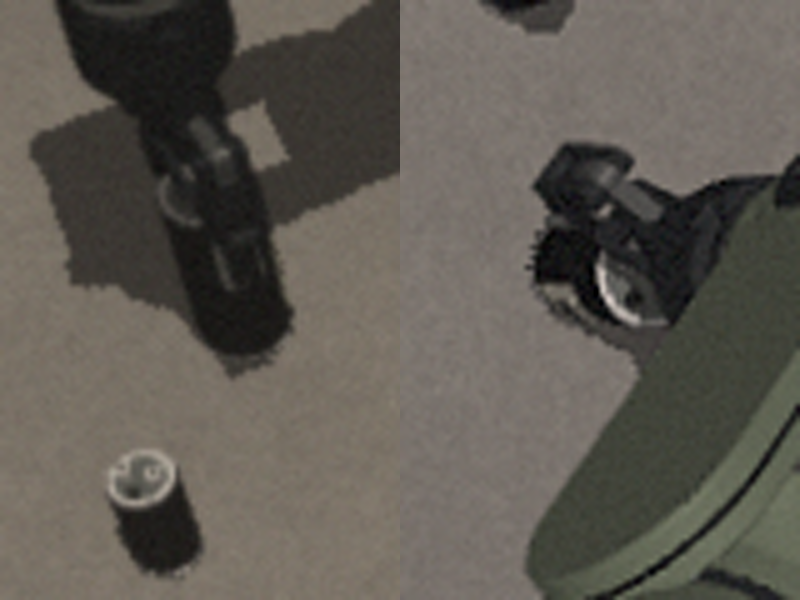

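The fingers straddle the can, which stands upright and undisturbed. I check whether the reading has settled.

>>> {"method": "step_arm", "body": {"rows": [{"delta_pos": [0,0,0],"angular": [0,0,0],"hand": 0.085}]}}

```text
time: 4.18
tool_pos: [0.4424, -0.3421, 0.0676]
ee_rot: [0.001, 0.315, 0.949, -0.001]
wrist_force: [-0.4, -1.3, 1.0]
gripper_width: 0.997
finger_force: 0.0
```

Run:
```python
from h import *
p,M,s=tcp();print(s['time'],p,M[:,2],s['wrist_force'])
d=np.array([.440,-.338,.064])-p; print('tool delta',M.T@d)
```

```text
4.1833 [ 0.44238373 -0.34214495  0.06763501] [ 0.00169143 -0.00179819 -0.99999695] [-0.39650923 -1.29194223  0.99592151]
tool delta [0.00439712 0.00190042 0.00362351]
```

>>> {"method": "step_arm", "body": {"rows": [{"delta_pos": [0.0044,0.0019,0.0035],"angular": [0,0,0],"hand": 0.085},{"delta_pos": [0,0,0],"angular": [0,0,0],"hand": 0.085},{"delta_pos": [0,0,0],"angular": [0,0,0],"hand": 0.085},{"delta_pos": [0,0,0],"angular": [0,0,0],"hand": 0.045},{"delta_pos": [0,0,0],"angular": [0,0,0],"hand": 0.045},{"delta_pos": [0,0,0],"angular": [0,0,0],"hand": 0.045},{"delta_pos": [0,0,0],"angular": [0,0,0],"hand": 0.045},{"delta_pos": [0,0,0],"angular": [0,0,0],"hand": 0.04},{"delta_pos": [0,0,0],"angular": [0,0,0],"hand": 0.04},{"delta_pos": [0,0,0],"angular": [0,0,0],"hand": 0.04}], "force": 60}}

```text
time: 5.02
tool_pos: [0.4395, -0.3374, 0.0631]
ee_rot: [0.0, 0.315, 0.949, -0.0]
wrist_force: [0.3, 0.4, 2.1]
gripper_width: 0.582
finger_force: 62.5
```

Run:
```python
from h import *
p,M,s=tcp();print(s['time'],p,M[:,2],s['wrist_force'],s['gripper_width'],s['finger_force'])
d=np.array([.440,-.338,.064])-p; print('tool delta',M.T@d,'az',np.degrees(np.arctan2(M[1,0],M[0,0])))
```

```text
5.0167 [ 0.4395399  -0.33742957  0.06308601] [ 5.34598840e-04 -3.84097782e-04 -9.99999783e-01] [0.26564623 0.39480587 2.05563839] 0.5815589378316071 62.52220630645752
tool delta [-0.00071041 -0.00018237 -0.00091352] az 143.2991190380923
```

>>> {"method": "step_arm", "body": {"rows": [{"delta_pos": [0,0,-0.01],"angular": [0,0,0],"hand": 0.04},{"delta_pos": [0,0,-0.015],"angular": [0,0,0],"hand": 0.04},{"delta_pos": [0,0,-0.015],"angular": [0,0,0],"hand": 0.04},{"delta_pos": [0,0,0],"angular": [0,0,5],"hand": 0.04},{"delta_pos": [0,0,0],"angular": [0,0,7],"hand": 0.04},{"delta_pos": [0,0,0],"angular": [0,0,7],"hand": 0.04},{"delta_pos": [0,0,0],"angular": [0,0,7],"hand": 0.04},{"delta_pos": [0,0,0],"angular": [0,0,7],"hand": 0.04},{"delta_pos": [0,0,0],"angular": [0,0,7],"hand": 0.04},{"delta_pos": [0,0,0],"angular": [0,0,7],"hand": 0.04}]}}

```text
time: 5.85
tool_pos: [0.4384, -0.3365, 0.1021]
ee_rot: [-0.001, 0.669, 0.743, -0.0]
wrist_force: [0.2, 0.3, -4.1]
gripper_width: 0.581
finger_force: 62.9
```

>>> {"method": "step_arm", "body": {"rows": [{"delta_pos": [0,0,0],"angular": [0,0,7],"hand": 0.04},{"delta_pos": [0,0,0],"angular": [0,0,7],"hand": 0.04},{"delta_pos": [0,0,0],"angular": [0,0,7],"hand": 0.04},{"delta_pos": [0,0,0],"angular": [0,0,7],"hand": 0.04},{"delta_pos": [0,0,0],"angular": [0,0,7],"hand": 0.04},{"delta_pos": [0,0,0],"angular": [0,0,7],"hand": 0.04},{"delta_pos": [0,0,0],"angular": [0,0,7],"hand": 0.04},{"delta_pos": [0,0,0],"angular": [0,0,7],"hand": 0.04},{"delta_pos": [0,0,0],"angular": [0,0,7],"hand": 0.04},{"delta_pos": [0,0,0],"angular": [0,0,7],"hand": 0.04}]}}

```text
time: 6.68
tool_pos: [0.4384, -0.3366, 0.1021]
ee_rot: [-0.001, 0.974, 0.225, -0.001]
wrist_force: [-0.6, 0.6, -4.2]
gripper_width: 0.584
finger_force: 62.9
```

>>> {"method": "step_arm", "body": {"rows": [{"delta_pos": [0,0,0],"angular": [0,0,7],"hand": 0.04},{"delta_pos": [0,0,0],"angular": [0,0,7],"hand": 0.04},{"delta_pos": [0,0,0],"angular": [0,0,7],"hand": 0.04},{"delta_pos": [0,0,0],"angular": [0,0,4],"hand": 0.04},{"delta_pos": [0,0,0],"angular": [0,0,0],"hand": 0.04},{"delta_pos": [0,0,0],"angular": [0,0,0],"hand": 0.04},{"delta_pos": [0,0,0],"angular": [0,0,0],"hand": 0.04},{"delta_pos": [0,0,0],"angular": [0,0,0],"hand": 0.04}]}}

```text
time: 7.35
tool_pos: [0.439, -0.3371, 0.1026]
ee_rot: [-0.0, 1.0, 0.012, -0.0]
wrist_force: [-0.0, -0.6, -3.7]
gripper_width: 0.582
finger_force: 62.9
```

Run:
```python
from h import *
p,M,s=tcp();print(s['time'],p,M[:,2],s['wrist_force'],s['gripper_width'],s['joint_pos'].round(2))
d=np.array([.5575,-.097,.085])-p; print('tool delta',M.T@d,'az',np.degrees(np.arctan2(M[1,0],M[0,0])))
```

```text
7.35 [ 0.43902626 -0.33710909  0.10259302] [-4.84333576e-04  3.98625170e-04 -9.99999803e-01] [-1.43202720e-03 -6.33503054e-01 -3.71047299e+00] 0.5820268956734295 [-0.81  0.3   1.71 -0.    1.13  0.74]
tool delta [ 0.12414153 -0.23722548  0.01763135] az 1.3585558369379913
```

>>> {"method": "step_arm", "body": {"rows": [{"delta_pos": [0.0124,-0.0237,0],"angular": [0,0,0.7],"hand": 0.04},{"delta_pos": [0.0124,-0.0237,0],"angular": [0,0,0],"hand": 0.04},{"delta_pos": [0.0124,-0.0237,0],"angular": [0,0,0],"hand": 0.04},{"delta_pos": [0.0124,-0.0237,0],"angular": [0,0,0],"hand": 0.04},{"delta_pos": [0.0124,-0.0237,0],"angular": [0,0,0],"hand": 0.04},{"delta_pos": [0.0124,-0.0237,0],"angular": [0,0,0],"hand": 0.04},{"delta_pos": [0.0124,-0.0237,0],"angular": [0,0,0],"hand": 0.04},{"delta_pos": [0.0124,-0.0237,0.006],"angular": [0,0,0],"hand": 0.04},{"delta_pos": [0.0124,-0.0237,0.008],"angular": [0,0,0],"hand": 0.04},{"delta_pos": [0.0124,-0.0237,0.008],"angular": [0,0,0],"hand": 0.04}]}}

```text
time: 8.18
tool_pos: [0.5613, -0.0977, 0.0809]
ee_rot: [0.0, 1.0, 0.006, 0.0]
wrist_force: [0.4, -1.1, -3.6]
gripper_width: 0.583
finger_force: 63.3
```

>>> {"method": "step_arm", "body": {"rows": [{"delta_pos": [0,0,0],"hand": 0.04,"angular": [0,0,0]},{"delta_pos": [0,0,0],"hand": 0.04,"angular": [0,0,0]},{"delta_pos": [0,0,0],"hand": 0.04,"angular": [0,0,0]},{"delta_pos": [0,0,0],"hand": 0.04,"angular": [0,0,0]},{"delta_pos": [0,0,0],"hand": 0.04,"angular": [0,0,0]},{"delta_pos": [0,0,0],"hand": 0.04,"angular": [0,0,0]}]}}

```text
time: 8.68
tool_pos: [0.5605, -0.0999, 0.0812]
ee_rot: [0.0, 1.0, 0.005, 0.0]
wrist_force: [-0.6, -1.0, -3.2]
gripper_width: 0.586
finger_force: 63.7
```

Run:
```python
from h import *
p,M,s=tcp();print(s['time'],p,M[:,2],s['wrist_force'],s['gripper_width'])
d=np.array([.5575,-.097,.079])-p; print('tool delta',M.T@d,'az',np.degrees(np.arctan2(M[1,0],M[0,0])))
a=manip.read_camera('scene');b=manip.read_camera('top')
cv2.imwrite('pics/r1.png',np.hstack([crop(a,150,140,100,150,4),crop(b,230,90,100,150,4)]))
```

```text
8.6833 [ 0.56047794 -0.09987588  0.08120123] [ 6.58467221e-04 -3.41678315e-04 -9.99999725e-01] [-0.635341   -1.03849787 -3.15749439] 0.5858547822507473
tool delta [-0.00295331 -0.0029034   0.00219829] az 0.517117317964939
```

View pics/r1.png

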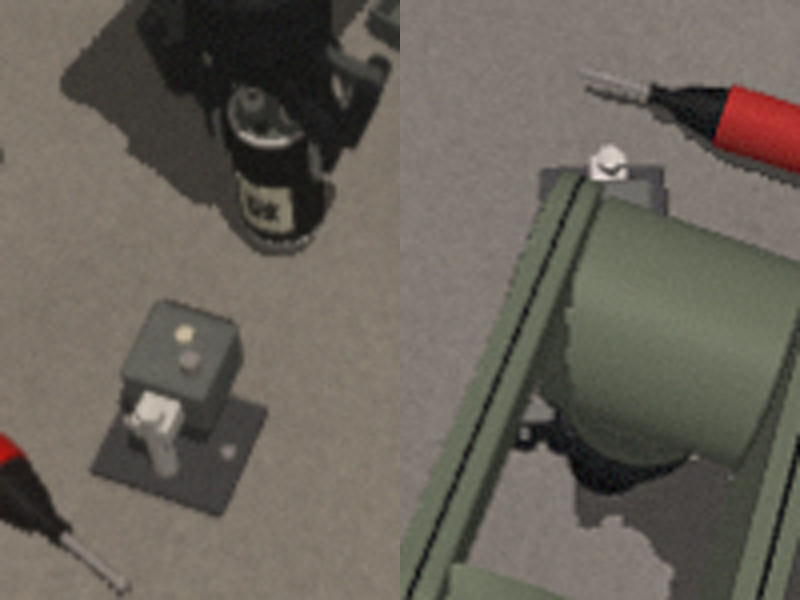

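The scene view shows the white label (crop (268,207)) facing the reader, with the can upright. I make a small correction, hold, and check the label's predicted corners against the picture.

>>> {"method": "step_arm", "body": {"rows": [{"delta_pos": [-0.003,-0.0029,0.0022],"hand": 0.04,"angular": [0,0,0]},{"delta_pos": [0,0,0],"hand": 0.04,"angular": [0,0,0]},{"delta_pos": [0,0,0],"hand": 0.04,"angular": [0,0,0]},{"delta_pos": [0,0,0],"hand": 0.04,"angular": [0,0,0]},{"delta_pos": [0,0,0],"hand": 0.04,"angular": [0,0,0]},{"delta_pos": [0,0,0],"hand": 0.04,"angular": [0,0,0]}]}}

```text
time: 9.28
tool_pos: [0.5576, -0.096, 0.0787]
ee_rot: [0.0, 1.0, 0.005, 0.0]
wrist_force: [-0.0, 0.1, -4.1]
gripper_width: 0.586
finger_force: 63.8
```

Run:
```python
from h import *
p,M,s=tcp();print(s['time'],p,M[:,2])
print(np.array([.5575,-.097,.079])-p)
u=p-[0,0,.063]
a=manip.read_camera('scene'); 
for az in (-8,0,8):
    c=[u+[.0255*np.cos(np.radians(az+w)),.0255*np.sin(np.radians(az+w)),z] for w,z in((34.8,64),(-34.8,64),(-34.8,20),(34.8,20)) for z in[z/1000]]
    q=w2px('scene',c); print(az,q.round(1).tolist())
im=cv2.resize(a[160:235,180:280,::-1],None,fx=8,fy=8,interpolation=cv2.INTER_CUBIC)
c=[u+[.0255*np.cos(np.radians(w)),.0255*np.sin(np.radians(w)),z] for w,z in((34.8,.064),(-34.8,.064),(-34.8,.02),(34.8,.02))]
for q in w2px('scene',c): cv2.circle(im,tuple(int(v) for v in ((q-[180,160]+.5)*8)),3,(0,0,255),-1)
cv2.imwrite('pics/r2.png',im)
```

```text
9.2833 [ 0.55759605 -0.0959785   0.0786687 ] [ 2.51504291e-04 -1.20721028e-04 -9.99999961e-01]
[-9.60486789e-05 -1.02149923e-03  3.31302964e-04]
-8 [[222.4, 187.7], [211.6, 182.4], [213.2, 192.9], [223.6, 198.1]]
0 [[224.0, 187.5], [212.3, 183.5], [213.8, 194.0], [225.1, 197.9]]
8 [[225.5, 187.1], [213.1, 184.6], [214.7, 195.0], [226.6, 197.5]]
```

View pics/r2.png

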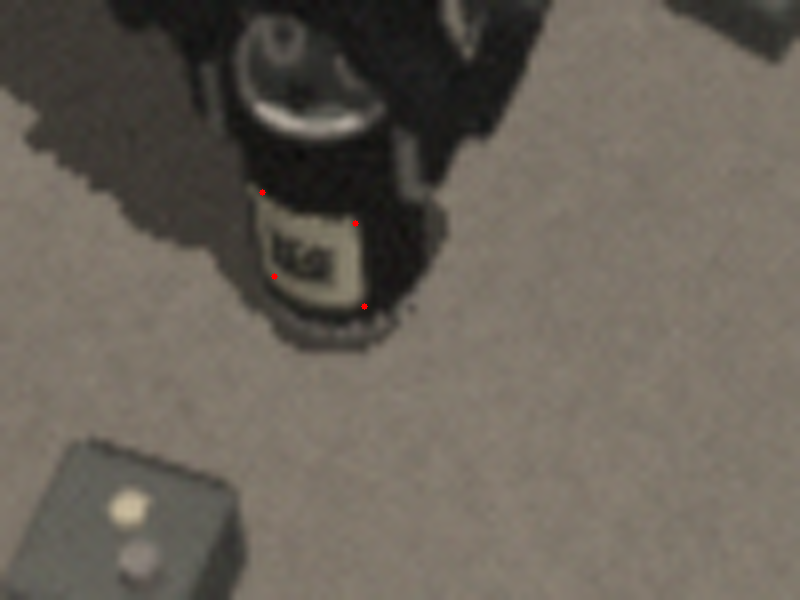

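Predicted corners for a square-facing label match the picture. I hold for 1.5 s.

>>> {"method": "step_arm", "body": {"rows": [{"delta_pos": [0,0,0],"hand": 0.04,"angular": [0,0,0]},{"delta_pos": [0,0,0],"hand": 0.04,"angular": [0,0,0]},{"delta_pos": [0,0,0],"hand": 0.04,"angular": [0,0,0]},{"delta_pos": [0,0,0],"hand": 0.04,"angular": [0,0,0]},{"delta_pos": [0,0,0],"hand": 0.04,"angular": [0,0,0]},{"delta_pos": [0,0,0],"hand": 0.04,"angular": [0,0,0]},{"delta_pos": [0,0,0],"hand": 0.04,"angular": [0,0,0]},{"delta_pos": [0,0,0],"hand": 0.04,"angular": [0,0,0]},{"delta_pos": [0,0,0],"hand": 0.04,"angular": [0,0,0]},{"delta_pos": [0,0,0],"hand": 0.04,"angular": [0,0,0]}]}}

```text
time: 10.17
tool_pos: [0.5574, -0.096, 0.0786]
ee_rot: [-0.0, 1.0, 0.005, -0.0]
wrist_force: [-0.5, 0.2, -4.4]
gripper_width: 0.585
finger_force: 63.8
```

>>> {"method": "step_arm", "body": {"rows": [{"delta_pos": [0,0,0],"hand": 0.04,"angular": [0,0,0]},{"delta_pos": [0,0,0],"hand": 0.04,"angular": [0,0,0]},{"delta_pos": [0,0,0],"hand": 0.04,"angular": [0,0,0]},{"delta_pos": [0,0,0],"hand": 0.04,"angular": [0,0,0]},{"delta_pos": [0,0,0],"hand": 0.04,"angular": [0,0,0]},{"delta_pos": [0,0,0],"hand": 0.04,"angular": [0,0,0]},{"delta_pos": [0,0,0],"hand": 0.04,"angular": [0,0,0]},{"delta_pos": [0,0,0],"hand": 0.04,"angular": [0,0,0]},{"delta_pos": [0,0,0],"hand": 0.04,"angular": [0,0,0]},{"delta_pos": [0,0,0],"hand": 0.04,"angular": [0,0,0]}]}}

```text
time: 11.0
tool_pos: [0.5575, -0.096, 0.0786]
ee_rot: [-0.0, 1.0, 0.005, 0.0]
wrist_force: [0.1, 0.4, -3.5]
gripper_width: 0.583
finger_force: 63.8
```

>>> {"method": "step_arm", "body": {"rows": [{"delta_pos": [0,0,-0.014],"hand": 0.04,"angular": [0,0,0]},{"delta_pos": [0,0,-0.014],"hand": 0.04,"angular": [0,0,0]},{"delta_pos": [0,0,-0.014],"hand": 0.04,"angular": [0,0,0]},{"delta_pos": [0,0,-0.014],"hand": 0.04,"angular": [0,0,0]},{"delta_pos": [0.005,-0.0255,0],"hand": 0.04,"angular": [0,0,0]},{"delta_pos": [0.005,-0.0255,0],"hand": 0.04,"angular": [0,0,0]},{"delta_pos": [0.005,-0.0255,0],"hand": 0.04,"angular": [0,0,0]},{"delta_pos": [0.005,-0.0255,0],"hand": 0.04,"angular": [0,0,0]},{"delta_pos": [0.005,-0.0255,0],"hand": 0.04,"angular": [0,0,0]},{"delta_pos": [0.005,-0.0255,0],"hand": 0.04,"angular": [0,0,0]}]}}

```text
time: 11.83
tool_pos: [0.5858, 0.0585, 0.1346]
ee_rot: [0.0, 1.0, 0.005, -0.0]
wrist_force: [0.5, -0.3, -4.0]
gripper_width: 0.585
finger_force: 64.1
```

>>> {"method": "step_arm", "body": {"rows": [{"delta_pos": [0.005,-0.0255,0],"hand": 0.04,"angular": [0,0,0]},{"delta_pos": [0.005,-0.0255,0],"hand": 0.04,"angular": [0,0,0]},{"delta_pos": [0.005,-0.0255,0],"hand": 0.04,"angular": [0,0,0]},{"delta_pos": [0.005,-0.0255,0],"hand": 0.04,"angular": [0,0,0]},{"delta_pos": [0.005,-0.0255,0],"hand": 0.04,"angular": [0,0,0]},{"delta_pos": [0.0047,-0.0255,0],"hand": 0.04,"angular": [0,0,-0.9]},{"delta_pos": [0,0,0],"hand": 0.04,"angular": [0,0,0]},{"delta_pos": [0,0,0],"hand": 0.04,"angular": [0,0,0]},{"delta_pos": [0,0,0],"hand": 0.04,"angular": [0,0,0]},{"delta_pos": [0,0,0],"hand": 0.04,"angular": [0,0,0]}]}}

```text
time: 12.67
tool_pos: [0.6137, 0.2097, 0.1342]
ee_rot: [0.0, 1.0, 0.013, -0.0]
wrist_force: [0.7, 0.6, -3.1]
gripper_width: 0.584
finger_force: 64.3
```

Run:
```python
from h import *
p,M,s=tcp();print(s['time'],p,M[:,2],s['wrist_force'])
d=np.array([.6146,.211,.069])-p; print('tool delta',M.T@d,'az',np.degrees(np.arctan2(M[1,0],M[0,0])))
a=manip.read_camera('scene'); b=manip.read_camera('top')
cv2.imwrite('pics/t1.png',np.hstack([crop(a,310,160,100,150,4),crop(b,90,120,100,150,4)]))
```

```text
12.6667 [0.61367742 0.20965763 0.13423932] [-8.05091693e-04 -6.51418403e-04 -9.99999464e-01] [ 0.74257568  0.61961451 -3.10070909]
tool delta [ 0.00100973 -0.00135983  0.06523767] az 1.4455268735303828
```

View pics/t1.png

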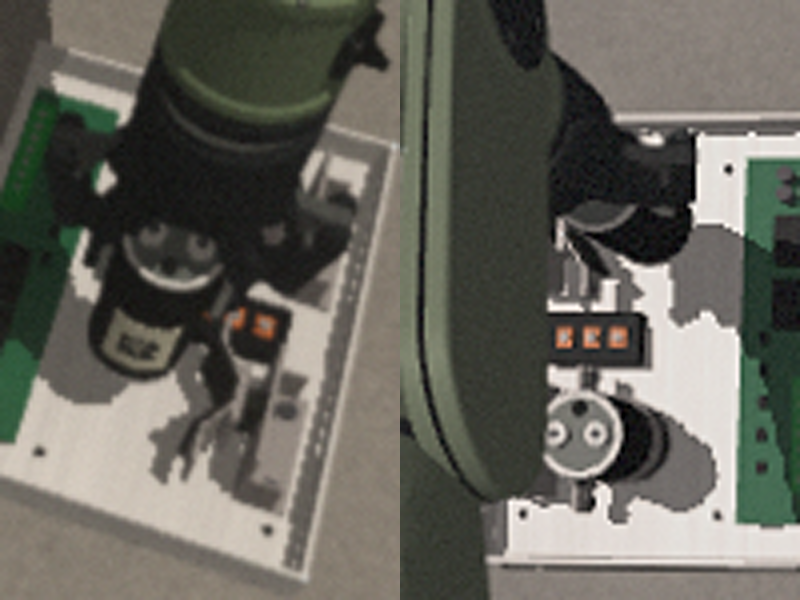

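The can hangs upright over the tray, clear of board and saddle. I lower it.

>>> {"method": "step_arm", "body": {"rows": [{"delta_pos": [0.001,-0.0014,0.015],"hand": 0.04,"angular": [0,0,0]},{"delta_pos": [0,0,0.015],"hand": 0.04,"angular": [0,0,0]},{"delta_pos": [0,0,0.015],"hand": 0.04,"angular": [0,0,0]},{"delta_pos": [0,0,0.01],"hand": 0.04,"angular": [0,0,0]},{"delta_pos": [0,0,0.005],"hand": 0.04,"angular": [0,0,0]},{"delta_pos": [0,0,0],"hand": 0.04,"angular": [0,0,0]},{"delta_pos": [0,0,0],"hand": 0.04,"angular": [0,0,0]},{"delta_pos": [0,0,0],"hand": 0.04,"angular": [0,0,0]},{"delta_pos": [0,0,0],"hand": 0.04,"angular": [0,0,0]}]}}

```text
time: 13.52
tool_pos: [0.616, 0.2122, 0.076]
ee_rot: [-0.0, 1.0, 0.013, 0.001]
wrist_force: [1.1, -0.5, -3.6]
gripper_width: 0.583
finger_force: 64.3
```

>>> {"method": "step_arm", "body": {"rows": [{"delta_pos": [0,0,0.002],"hand": 0.04,"angular": [0,0,0]},{"delta_pos": [0,0,0],"hand": 0.04,"angular": [0,0,0]},{"delta_pos": [0,0,0],"hand": 0.04,"angular": [0,0,0]}]}}

```text
time: 13.77
tool_pos: [0.6149, 0.2121, 0.0727]
ee_rot: [0.0, 1.0, 0.013, 0.0]
wrist_force: [-0.3, -0.2, -3.7]
gripper_width: 0.585
finger_force: 64.3
```

>>> {"method": "step_arm", "body": {"rows": [{"delta_pos": [0,0,0.001],"hand": 0.04,"angular": [0,0,0]},{"delta_pos": [0,0,0],"hand": 0.04,"angular": [0,0,0]},{"delta_pos": [0,0,0],"hand": 0.04,"angular": [0,0,0]}]}}

```text
time: 14.02
tool_pos: [0.6148, 0.2121, 0.0714]
ee_rot: [0.0, 1.0, 0.013, -0.0]
wrist_force: [-0.8, -1.1, -3.5]
gripper_width: 0.582
finger_force: 64.3
```

>>> {"method": "step_arm", "body": {"rows": [{"delta_pos": [0,-0.006,0],"hand": 0.04,"angular": [0,0,0]},{"delta_pos": [0,-0.006,0],"hand": 0.04,"angular": [0,0,0]},{"delta_pos": [0,-0.005,0],"hand": 0.04,"angular": [0,0,0]},{"delta_pos": [0,0,0],"hand": 0.04,"angular": [0,0,0]},{"delta_pos": [0,0,0],"hand": 0.04,"angular": [0,0,0]},{"delta_pos": [0,0,0],"hand": 0.04,"angular": [0,0,0]}]}}

```text
time: 14.52
tool_pos: [0.6144, 0.2292, 0.0715]
ee_rot: [0.0, 1.0, 0.013, -0.0]
wrist_force: [1.1, -0.6, -4.1]
gripper_width: 0.586
finger_force: 64.3
```

>>> {"method": "step_arm", "body": {"rows": [{"delta_pos": [0,0,0.001],"hand": 0.04,"angular": [0,0,0]},{"delta_pos": [0,0,0],"hand": 0.04,"angular": [0,0,0]},{"delta_pos": [0,0,0],"hand": 0.04,"angular": [0,0,0]},{"delta_pos": [0,0,0],"hand": 0.04,"angular": [0,0,0]}]}}

```text
time: 14.85
tool_pos: [0.6145, 0.2288, 0.0705]
ee_rot: [0.0, 1.0, 0.013, -0.0]
wrist_force: [-0.6, 0.0, -3.6]
gripper_width: 0.582
finger_force: 64.3
```

>>> {"method": "step_arm", "body": {"rows": [{"delta_pos": [0,0,0.001],"hand": 0.04,"angular": [0,0,0]},{"delta_pos": [0,0,0],"hand": 0.04,"angular": [0,0,0]},{"delta_pos": [0,0,0],"hand": 0.04,"angular": [0,0,0]},{"delta_pos": [0,0,0],"hand": 0.04,"angular": [0,0,0]}]}}

```text
time: 15.18
tool_pos: [0.6144, 0.229, 0.0695]
ee_rot: [-0.0, 1.0, 0.013, -0.0]
wrist_force: [0.3, 0.6, -3.2]
gripper_width: 0.587
finger_force: 64.3
```

>>> {"method": "step_arm", "body": {"rows": [{"delta_pos": [0,0,0.0005],"hand": 0.04,"angular": [0,0,0]},{"delta_pos": [0,0,0],"hand": 0.04,"angular": [0,0,0]},{"delta_pos": [0,0,0],"hand": 0.04,"angular": [0,0,0]}]}}

```text
time: 15.43
tool_pos: [0.6146, 0.2291, 0.0692]
ee_rot: [-0.0, 1.0, 0.013, 0.0]
wrist_force: [-0.3, -0.2, -4.3]
gripper_width: 0.587
finger_force: 64.4
```

>>> {"method": "step_arm", "body": {"rows": [{"delta_pos": [0,0,0.0005],"hand": 0.04,"angular": [0,0,0]},{"delta_pos": [0,0,0],"hand": 0.04,"angular": [0,0,0]},{"delta_pos": [0,0,0],"hand": 0.04,"angular": [0,0,0]}]}}

```text
time: 15.68
tool_pos: [0.6147, 0.2291, 0.0691]
ee_rot: [-0.0, 1.0, 0.013, 0.0]
wrist_force: [-0.7, -0.9, 0.1]
gripper_width: 0.588
finger_force: 64.3
```

>>> {"method": "step_arm", "body": {"rows": [{"delta_pos": [0,0,0.0004],"hand": 0.04,"angular": [0,0,0]},{"delta_pos": [0,0,0],"hand": 0.04,"angular": [0,0,0]},{"delta_pos": [0,0,0],"hand": 0.04,"angular": [0,0,0]}]}}

```text
time: 15.93
tool_pos: [0.6148, 0.2291, 0.0691]
ee_rot: [-0.0, 1.0, 0.013, 0.0]
wrist_force: [-2.2, -1.3, 5.2]
gripper_width: 0.585
finger_force: 64.5
```

Floor contact found. Relieve slightly and push.

>>> {"method": "step_arm", "body": {"rows": [{"delta_pos": [0,0,-0.0003],"hand": 0.04,"angular": [0,0,0]},{"delta_pos": [0,-0.002,0],"hand": 0.04,"angular": [0,0,0]},{"delta_pos": [0,0,0],"hand": 0.04,"angular": [0,0,0]},{"delta_pos": [0,0,0],"hand": 0.04,"angular": [0,0,0]}]}}

```text
time: 16.27
tool_pos: [0.6151, 0.2305, 0.0691]
ee_rot: [0.001, 1.0, 0.013, 0.001]
wrist_force: [-1.4, -3.9, 6.0]
gripper_width: 0.582
finger_force: 64.8
```

>>> {"method": "step_arm", "body": {"rows": [{"delta_pos": [0,-0.002,0],"hand": 0.04,"angular": [0,0,0]},{"delta_pos": [0,0,0],"hand": 0.04,"angular": [0,0,0]},{"delta_pos": [0,0,0],"hand": 0.04,"angular": [0,0,0]}]}}

```text
time: 16.52
tool_pos: [0.6153, 0.2326, 0.0691]
ee_rot: [0.0, 1.0, 0.013, 0.001]
wrist_force: [-0.4, -3.9, 4.9]
gripper_width: 0.585
finger_force: 65.0
```

>>> {"method": "step_arm", "body": {"rows": [{"delta_pos": [0,-0.001,0],"hand": 0.04,"angular": [0,0,0]},{"delta_pos": [0,0,0],"hand": 0.04,"angular": [0,0,0]},{"delta_pos": [0,0,0],"hand": 0.04,"angular": [0,0,0]}]}}

```text
time: 16.77
tool_pos: [0.6154, 0.2335, 0.0692]
ee_rot: [0.0, 1.0, 0.013, 0.001]
wrist_force: [-0.1, -3.8, 5.1]
gripper_width: 0.583
finger_force: 65.0
```

>>> {"method": "step_arm", "body": {"rows": [{"delta_pos": [-0.0008,0,-0.0005],"hand": 0.04,"angular": [0,0,0]},{"delta_pos": [0,0,0],"hand": 0.04,"angular": [0,0,0]},{"delta_pos": [0,0,0],"hand": 0.04,"angular": [0,0,0]}]}}

```text
time: 17.02
tool_pos: [0.6145, 0.2341, 0.0692]
ee_rot: [-0.0, 1.0, 0.013, 0.001]
wrist_force: [3.6, -1.5, 1.2]
gripper_width: 0.584
finger_force: 64.8
```

>>> {"method": "step_arm", "body": {"rows": [{"delta_pos": [0,-0.001,0],"hand": 0.04,"angular": [0,0,0]},{"delta_pos": [0,0,0],"hand": 0.04,"angular": [0,0,0]},{"delta_pos": [0,0,0],"hand": 0.04,"angular": [0,0,0]}]}}

```text
time: 17.27
tool_pos: [0.6145, 0.2346, 0.0692]
ee_rot: [0.0, 1.0, 0.013, 0.001]
wrist_force: [3.4, -3.8, 1.8]
gripper_width: 0.583
finger_force: 64.7
```

>>> {"method": "step_arm", "body": {"rows": [{"delta_pos": [0,-0.001,0],"hand": 0.04,"angular": [0,0,0]},{"delta_pos": [0,0,0],"hand": 0.04,"angular": [0,0,0]},{"delta_pos": [0,0,0],"hand": 0.04,"angular": [0,0,0]}]}}

```text
time: 17.52
tool_pos: [0.6145, 0.2349, 0.0692]
ee_rot: [0.001, 1.0, 0.013, 0.001]
wrist_force: [2.3, -5.8, 2.0]
gripper_width: 0.587
finger_force: 64.7
```

>>> {"method": "step_arm", "body": {"rows": [{"delta_pos": [0,-0.001,0],"hand": 0.04,"angular": [0,0,0]},{"delta_pos": [0,0,0],"hand": 0.04,"angular": [0,0,0]},{"delta_pos": [0,0,0],"hand": 0.04,"angular": [0,0,0]}]}}

```text
time: 17.77
tool_pos: [0.6144, 0.2353, 0.0692]
ee_rot: [0.002, 1.0, 0.013, 0.001]
wrist_force: [2.3, -7.5, 2.9]
gripper_width: 0.581
finger_force: 64.8
```

>>> {"method": "step_arm", "body": {"rows": [{"delta_pos": [0,-0.001,0],"hand": 0.04,"angular": [0,0,0]},{"delta_pos": [0,0,0],"hand": 0.04,"angular": [0,0,0]},{"delta_pos": [0,0,0],"hand": 0.04,"angular": [0,0,0]},{"delta_pos": [0,0,0],"hand": 0.04,"angular": [0,0,0]},{"delta_pos": [0,0,0],"hand": 0.04,"angular": [0,0,0]},{"delta_pos": [0,0,0],"hand": 0.04,"angular": [0,0,0]}]}}

```text
time: 18.27
tool_pos: [0.6145, 0.2357, 0.0692]
ee_rot: [0.002, 1.0, 0.013, 0.001]
wrist_force: [2.8, -8.8, 3.2]
gripper_width: 0.583
finger_force: 64.8
```

Run:
```python
from h import *
p,M,s=tcp();print(s['time'],p,M[:,2],s['wrist_force'],s['moment'],s['joint_pos'].round(2))
```

```text
18.2667 [0.61445512 0.23566403 0.06922427] [ 0.00152837 -0.00404177 -0.99999066] [ 2.78073156 -8.79368332  3.15906581] [-1.49452854 -0.47021881  0.06231133] [ 0.24  0.54  1.45 -0.    1.15  1.78]
```

>>> {"method": "step_arm", "body": {"rows": [{"delta_pos": [0.0003,-0.001,-0.0003],"hand": 0.04,"angular": [0,0,0]},{"delta_pos": [0,0,0],"hand": 0.04,"angular": [0,0,0]},{"delta_pos": [0,0,0],"hand": 0.04,"angular": [0,0,0]},{"delta_pos": [0,0,0],"hand": 0.04,"angular": [0,0,0]},{"delta_pos": [0,0,0],"hand": 0.04,"angular": [0,0,0]}]}}

```text
time: 18.68
tool_pos: [0.6145, 0.2361, 0.0693]
ee_rot: [0.003, 1.0, 0.013, 0.0]
wrist_force: [2.1, -9.3, 2.6]
gripper_width: 0.581
finger_force: 64.8
```

>>> {"method": "step_arm", "body": {"rows": [{"delta_pos": [0,-0.001,0],"hand": 0.04,"angular": [0,0,0]},{"delta_pos": [0,0,0],"hand": 0.04,"angular": [0,0,0]},{"delta_pos": [0,0,0],"hand": 0.04,"angular": [0,0,0]},{"delta_pos": [0,0,0],"hand": 0.04,"angular": [0,0,0]},{"delta_pos": [0,0,0],"hand": 0.04,"angular": [0,0,0]}]}}

```text
time: 19.1
tool_pos: [0.6145, 0.2364, 0.0693]
ee_rot: [0.003, 1.0, 0.013, 0.0]
wrist_force: [2.3, -11.1, 3.3]
gripper_width: 0.588
finger_force: 64.9
```

Run:
```python
from h import *
p,M,s=tcp();print(s['time'],p,M[:,2],s['wrist_force'],s['moment'])
```

```text
19.1 [0.6144652  0.23636106 0.0692592 ] [ 5.84762371e-04 -6.38512180e-03 -9.99979444e-01] [  2.29862086 -11.06859684   3.26988563] [-2.12943745 -0.45513324  0.15347762]
```

>>> {"method": "step_arm", "body": {"rows": [{"delta_pos": [0.0003,0,-0.0004],"hand": 0.04,"angular": [0.3,0,0]},{"delta_pos": [0,0,0],"hand": 0.04,"angular": [0,0,0]},{"delta_pos": [0,0,0],"hand": 0.04,"angular": [0,0,0]},{"delta_pos": [0,0,0],"hand": 0.04,"angular": [0,0,0]},{"delta_pos": [0,0,0],"hand": 0.04,"angular": [0,0,0]}]}}

```text
time: 19.52
tool_pos: [0.6145, 0.2364, 0.0692]
ee_rot: [0.001, 1.0, 0.013, -0.0]
wrist_force: [3.7, -11.3, 2.5]
gripper_width: 0.585
finger_force: 64.7
```

Run:
```python
from h import *
p,M,s=tcp();print(s['time'],p,M[:,2],s['wrist_force'],s['moment'])
```

```text
19.5167 [0.61448204 0.23636467 0.06918932] [-1.54427670e-04 -1.20398391e-03 -9.99999263e-01] [  3.66366045 -11.30455505   2.46731336] [-2.05994646 -0.45948498  0.12536187]
```

>>> {"method": "step_arm", "body": {"rows": [{"delta_pos": [0.0008,0,-0.0003],"hand": 0.04,"angular": [0,0,0]},{"delta_pos": [0,0,0],"hand": 0.04,"angular": [0,0,0]},{"delta_pos": [0,0,0],"hand": 0.04,"angular": [0,0,0]},{"delta_pos": [0,0,0],"hand": 0.04,"angular": [0,0,0]},{"delta_pos": [0,0,0],"hand": 0.04,"angular": [0,0,0]}]}}

```text
time: 19.93
tool_pos: [0.6148, 0.2364, 0.0692]
ee_rot: [0.001, 1.0, 0.013, -0.001]
wrist_force: [2.6, -11.2, 2.3]
gripper_width: 0.582
finger_force: 64.8
```

Run:
```python
from h import *
p,M,s=tcp();print(s['time'],p,M[:,2],s['wrist_force'],s['moment'])
a=manip.read_camera('scene'); print([tcp()[2]['wrist_force'].round(1).tolist()])
b=manip.read_camera('top');print([tcp()[2]['wrist_force'].round(1).tolist()])
cv2.imwrite('pics/t2.png',np.hstack([crop(a,310,160,100,150,4),crop(b,90,120,100,150,4)]))
```

```text
19.9333 [0.61476347 0.23640996 0.0692194 ] [-0.00135976 -0.0012743  -0.99999826] [  2.61640882 -11.2255172    2.31957148] [-1.98104908 -0.33211455  0.07940321]
[[2.1, -10.9, 2.4]]
[[1.3, -10.4, 2.2]]
```

View pics/t2.png

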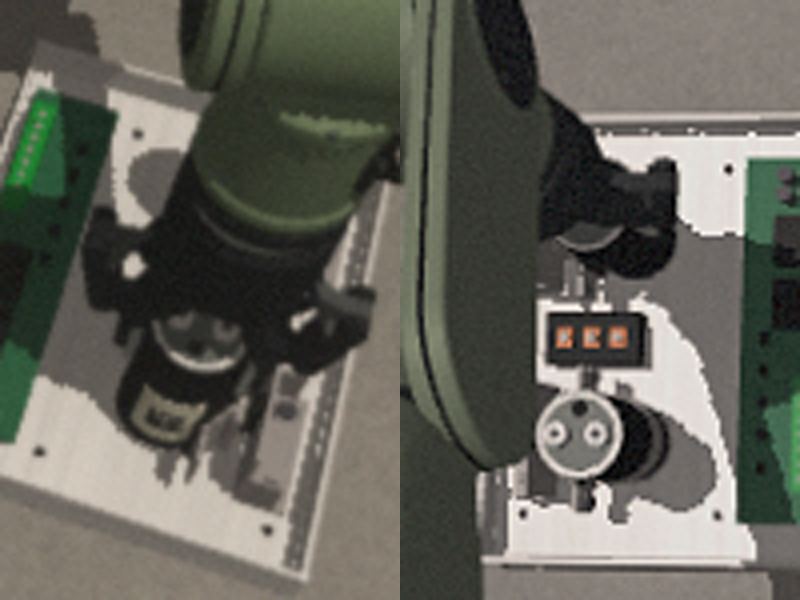

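The can sits in the saddle with its base down and looks upright. I trim x, floor load and push a little.

>>> {"method": "step_arm", "body": {"rows": [{"delta_pos": [0.0006,-0.0012,-0.0005],"hand": 0.04,"angular": [0.05,0,0]},{"delta_pos": [0,0,0],"hand": 0.04,"angular": [0,0,0]},{"delta_pos": [0,0,0],"hand": 0.04,"angular": [0,0,0]},{"delta_pos": [0,0,0],"hand": 0.04,"angular": [0,0,0]},{"delta_pos": [0,0,0],"hand": 0.04,"angular": [0,0,0]},{"delta_pos": [0,0,0],"hand": 0.04,"angular": [0,0,0]}]}}

```text
time: 20.53
tool_pos: [0.6151, 0.2374, 0.0692]
ee_rot: [0.0, 1.0, 0.013, -0.001]
wrist_force: [3.4, -11.9, -0.3]
gripper_width: 0.586
finger_force: 64.8
```

Run:
```python
from h import *
p,M,s=tcp();print(s['time'],p,M[:,2],s['wrist_force'],s['moment'])
for i in range(4): manip.read_camera('top');print(tcp()[2]['wrist_force'].round(1).tolist())
```

```text
20.5333 [0.6150741  0.23743128 0.06920255] [-2.02700826e-03 -7.30116085e-04 -9.99997679e-01] [  3.36974464 -11.86271868  -0.30345734] [-2.07473523 -0.37323852  0.15954292]
[2.6, -10.8, 0.8]
[2.3, -10.6, 0.3]
[1.8, -11.0, -0.1]
[2.5, -10.9, -0.7]
```

>>> {"method": "step_arm", "body": {"rows": [{"delta_pos": [0.001,0,0],"hand": 0.04,"angular": [0,0,0]},{"delta_pos": [0,0,0],"hand": 0.04,"angular": [0,0,0]},{"delta_pos": [0,0,0],"hand": 0.04,"angular": [0,0,0]},{"delta_pos": [0,0,0],"hand": 0.04,"angular": [0,0,0]}]}}

```text
time: 21.07
tool_pos: [0.6154, 0.2374, 0.0692]
ee_rot: [0.0, 1.0, 0.013, -0.002]
wrist_force: [0.2, -12.3, 2.8]
gripper_width: 0.583
finger_force: 64.9
```

>>> {"method": "step_arm", "body": {"rows": [{"delta_pos": [0.001,0,0],"hand": 0.04,"angular": [0,0,0]},{"delta_pos": [0,0,0],"hand": 0.04,"angular": [0,0,0]},{"delta_pos": [0,0,0],"hand": 0.04,"angular": [0,0,0]},{"delta_pos": [0,0,0],"hand": 0.04,"angular": [0,0,0]}]}}

```text
time: 21.4
tool_pos: [0.6158, 0.2375, 0.0692]
ee_rot: [0.0, 1.0, 0.013, -0.002]
wrist_force: [-0.5, -10.6, 3.1]
gripper_width: 0.58
finger_force: 65.0
```

Run:
```python
from h import *
p,M,s=tcp();print(s['time'],p,M[:,2],s['wrist_force'],s['moment'])
for i in range(4): manip.read_camera('top');print(tcp()[2]['wrist_force'].round(1).tolist())
```

```text
21.4 [0.61583196 0.23752203 0.06922482] [-0.00487268 -0.00104757 -0.99998758] [ -0.48547676 -10.5671126    3.10066501] [-2.09320928  0.16363636  0.16984802]
[-0.2, -12.1, 2.7]
[-0.3, -10.5, 3.1]
[-0.4, -11.2, 2.6]
[-0.3, -10.6, 3.8]
```

Lateral contact is ambiguous, so I back off, level the tool and re-approach just off the floor to find the V's centre by touch.

>>> {"method": "step_arm", "body": {"rows": [{"delta_pos": [0,0.004,0],"hand": 0.04,"angular": [0,0,0]},{"delta_pos": [0,0.005,-0.001],"hand": 0.04,"angular": [0,0,0]},{"delta_pos": [0,0.004,0],"hand": 0.04,"angular": [0,0,0]},{"delta_pos": [0,0,0],"hand": 0.04,"angular": [0,0,0]},{"delta_pos": [0,0,0],"hand": 0.04,"angular": [0,0,0]},{"delta_pos": [0,0,0],"hand": 0.04,"angular": [0,0,0]},{"delta_pos": [0,0,0],"hand": 0.04,"angular": [0,0,0]},{"delta_pos": [0,0,0],"hand": 0.04,"angular": [0,0,0]}]}}

```text
time: 22.27
tool_pos: [0.6175, 0.2287, 0.0713]
ee_rot: [-0.003, 1.0, 0.013, -0.0]
wrist_force: [0.3, -0.7, -3.9]
gripper_width: 0.582
finger_force: 64.5
```

Run:
```python
from h import *
p,M,s=tcp();print(s['time'],p,M[:,2],s['wrist_force'],s['moment'])
```

```text
22.2667 [0.61751529 0.22874567 0.07129867] [-3.70135069e-04  6.34475388e-03 -9.99979803e-01] [ 0.31985304 -0.6823699  -3.85632964] [ 0.0071016  -0.01565141  0.00875833]
```

>>> {"method": "step_arm", "body": {"rows": [{"delta_pos": [0,-0.005,0],"hand": 0.04,"angular": [0,0,0]},{"delta_pos": [0,0,0],"hand": 0.04,"angular": [0,0,0]},{"delta_pos": [0,0,0],"hand": 0.04,"angular": [0,0,0]},{"delta_pos": [0,0,0],"hand": 0.04,"angular": [0,0,0]}]}}

```text
time: 22.6
tool_pos: [0.6175, 0.2336, 0.0715]
ee_rot: [-0.003, 1.0, 0.013, -0.0]
wrist_force: [0.4, 0.8, -3.0]
gripper_width: 0.583
finger_force: 64.5
```

>>> {"method": "step_arm", "body": {"rows": [{"delta_pos": [0,-0.002,0],"hand": 0.04,"angular": [0,0,0]},{"delta_pos": [0,0,0],"hand": 0.04,"angular": [0,0,0]},{"delta_pos": [0,0,0],"hand": 0.04,"angular": [0,0,0]},{"delta_pos": [0,0,0],"hand": 0.04,"angular": [0,0,0]}]}}

```text
time: 22.93
tool_pos: [0.6173, 0.2351, 0.0714]
ee_rot: [-0.003, 1.0, 0.013, -0.0]
wrist_force: [-0.4, -0.9, -2.6]
gripper_width: 0.585
finger_force: 64.5
```

>>> {"method": "step_arm", "body": {"rows": [{"delta_pos": [0,-0.002,0],"hand": 0.04,"angular": [0,0,0]},{"delta_pos": [0,0,0],"hand": 0.04,"angular": [0,0,0]},{"delta_pos": [0,0,0],"hand": 0.04,"angular": [0,0,0]},{"delta_pos": [0,0,0],"hand": 0.04,"angular": [0,0,0]}]}}

```text
time: 23.27
tool_pos: [0.6172, 0.2364, 0.0713]
ee_rot: [-0.002, 1.0, 0.013, -0.001]
wrist_force: [-1.9, -4.0, -2.5]
gripper_width: 0.585
finger_force: 64.4
```

Run:
```python
from h import *
p,M,s=tcp();print(s['time'],p,M[:,2],s['wrist_force'],s['moment'])
```

```text
23.2667 [0.61717042 0.2363535  0.0713158 ] [-0.00113254  0.00449957 -0.99998924] [-1.85038524 -4.00118751 -2.47720498] [-0.89170637  0.20145619 -0.05417808]
```

>>> {"method": "step_arm", "body": {"rows": [{"delta_pos": [0,0.004,0],"hand": 0.04,"angular": [0,0,0]},{"delta_pos": [-0.001,0,0],"hand": 0.04,"angular": [0,0,0]},{"delta_pos": [0,0,0],"hand": 0.04,"angular": [0,0,0]},{"delta_pos": [0,-0.002,0],"hand": 0.04,"angular": [0,0,0]},{"delta_pos": [0,0,0],"hand": 0.04,"angular": [0,0,0]},{"delta_pos": [0,0,0],"hand": 0.04,"angular": [0,0,0]},{"delta_pos": [0,0,0],"hand": 0.04,"angular": [0,0,0]}]}}

```text
time: 23.85
tool_pos: [0.6166, 0.2355, 0.0716]
ee_rot: [-0.003, 1.0, 0.013, 0.0]
wrist_force: [-0.7, -1.2, -3.0]
gripper_width: 0.586
finger_force: 64.4
```

>>> {"method": "step_arm", "body": {"rows": [{"delta_pos": [0,-0.002,0],"hand": 0.04,"angular": [0,0,0]},{"delta_pos": [0,0,0],"hand": 0.04,"angular": [0,0,0]},{"delta_pos": [0,0,0],"hand": 0.04,"angular": [0,0,0]},{"delta_pos": [0,0,0],"hand": 0.04,"angular": [0,0,0]}]}}

```text
time: 24.18
tool_pos: [0.6166, 0.2366, 0.0716]
ee_rot: [-0.003, 1.0, 0.013, -0.0]
wrist_force: [-0.4, -4.2, -1.7]
gripper_width: 0.585
finger_force: 64.4
```

>>> {"method": "step_arm", "body": {"rows": [{"delta_pos": [0,-0.002,0],"hand": 0.04,"angular": [0,0,0]},{"delta_pos": [0,0,0],"hand": 0.04,"angular": [0,0,0]},{"delta_pos": [0,0,0],"hand": 0.04,"angular": [0,0,0]},{"delta_pos": [0,0,0],"hand": 0.04,"angular": [0,0,0]}]}}

```text
time: 24.52
tool_pos: [0.6166, 0.2375, 0.0715]
ee_rot: [-0.002, 1.0, 0.013, -0.0]
wrist_force: [-0.6, -7.2, -1.1]
gripper_width: 0.584
finger_force: 64.4
```

Run:
```python
from h import *
p,M,s=tcp();print(s['time'],p,M[:,2],s['wrist_force'],s['moment'])
for i in range(3): manip.read_camera('top');print(tcp()[2]['wrist_force'].round(1).tolist())
```

```text
24.5167 [0.61656756 0.23746266 0.07154984] [-4.29184589e-04  3.01780542e-03 -9.99995354e-01] [-0.6169832  -7.245834   -1.06075353] [-1.40922135  0.08967741  0.02403593]
[-0.8, -7.9, -1.1]
[-0.8, -8.0, -1.1]
[-0.8, -7.6, -1.2]
```

>>> {"method": "step_arm", "body": {"rows": [{"delta_pos": [0,0.004,0],"hand": 0.04,"angular": [0,0,0]},{"delta_pos": [-0.0002,0.003,0.001],"hand": 0.04,"angular": [0,0,0]},{"delta_pos": [0,0,0.0008],"hand": 0.04,"angular": [0,0,0]},{"delta_pos": [0,0,0],"hand": 0.04,"angular": [0,0,0]},{"delta_pos": [0,0,0],"hand": 0.04,"angular": [0,0,0]},{"delta_pos": [0,0,0],"hand": 0.04,"angular": [0,0,0]}]}}

```text
time: 25.17
tool_pos: [0.6162, 0.2329, 0.0695]
ee_rot: [-0.003, 1.0, 0.013, -0.0]
wrist_force: [-0.1, -0.2, -3.6]
gripper_width: 0.586
finger_force: 64.5
```

>>> {"method": "step_arm", "body": {"rows": [{"delta_pos": [0,0,0.0004],"hand": 0.04,"angular": [0,0,0]},{"delta_pos": [0,0,0],"hand": 0.04,"angular": [0,0,0]},{"delta_pos": [0,0,0],"hand": 0.04,"angular": [0,0,0]},{"delta_pos": [0,0,0],"hand": 0.04,"angular": [0,0,0]}]}}

```text
time: 25.5
tool_pos: [0.6164, 0.2324, 0.0692]
ee_rot: [-0.003, 1.0, 0.013, -0.0]
wrist_force: [-0.8, 0.2, -3.4]
gripper_width: 0.584
finger_force: 64.5
```

>>> {"method": "step_arm", "body": {"rows": [{"delta_pos": [0,0,0.0003],"hand": 0.04,"angular": [0,0,0]},{"delta_pos": [0,0,0],"hand": 0.04,"angular": [0,0,0]},{"delta_pos": [0,0,0],"hand": 0.04,"angular": [0,0,0]},{"delta_pos": [0,0,0],"hand": 0.04,"angular": [0,0,0]}]}}

```text
time: 25.83
tool_pos: [0.6165, 0.2324, 0.069]
ee_rot: [-0.003, 1.0, 0.013, 0.0]
wrist_force: [0.8, 1.1, -3.5]
gripper_width: 0.583
finger_force: 64.7
```

Run:
```python
from h import *
p,M,s=tcp();print(s['time'],p,M[:,2],s['wrist_force'],s['moment'])
```

```text
25.8333 [0.61648477 0.23237667 0.06903981] [ 8.35307209e-05  6.24955604e-03 -9.99980468e-01] [ 0.76447878  1.06185139 -3.47548403] [ 0.06764539 -0.04708301 -0.0176357 ]
```

>>> {"method": "step_arm", "body": {"rows": [{"delta_pos": [0,-0.003,0],"hand": 0.04,"angular": [0,0,0]},{"delta_pos": [0,-0.003,0],"hand": 0.04,"angular": [0,0,0]},{"delta_pos": [0,-0.001,0],"hand": 0.04,"angular": [0,0,0]},{"delta_pos": [0,-0.001,0],"hand": 0.04,"angular": [0,0,0]},{"delta_pos": [0,0,0],"hand": 0.04,"angular": [0,0,0]},{"delta_pos": [0,0,0],"hand": 0.04,"angular": [0,0,0]},{"delta_pos": [0,0,0],"hand": 0.04,"angular": [0,0,0]}]}}

```text
time: 26.42
tool_pos: [0.6165, 0.2375, 0.0692]
ee_rot: [-0.0, 1.0, 0.013, -0.0]
wrist_force: [-0.5, -7.1, -1.3]
gripper_width: 0.586
finger_force: 64.6
```

Run:
```python
from h import *
p,M,s=tcp();print(s['time'],p,M[:,2],s['wrist_force'],s['moment'])
for i in range(3): manip.read_camera('top');print(tcp()[2]['wrist_force'].round(1).tolist())
```

```text
26.4167 [0.6165149  0.2375078  0.06917979] [-2.97911118e-04  8.01015171e-04 -9.99999635e-01] [-0.4556491  -7.14606885 -1.31860078] [-1.44476995 -0.0198247   0.07307853]
[-0.2, -8.5, -0.5]
[-0.2, -7.5, -0.2]
[-0.5, -7.0, -1.1]
```

>>> {"method": "step_arm", "body": {"rows": [{"delta_pos": [0,-0.001,0],"hand": 0.04,"angular": [0.1,0,0]},{"delta_pos": [0,-0.001,0],"hand": 0.04,"angular": [0.05,0,0]},{"delta_pos": [0,-0.0008,0],"hand": 0.04,"angular": [0,0,0]},{"delta_pos": [0,0,0],"hand": 0.04,"angular": [0,0,0]},{"delta_pos": [0,0,0],"hand": 0.04,"angular": [0,0,0]},{"delta_pos": [0,0,0],"hand": 0.04,"angular": [0,0,0]},{"delta_pos": [0,0,0],"hand": 0.04,"angular": [0,0,0]}]}}

```text
time: 27.15
tool_pos: [0.6165, 0.2384, 0.0692]
ee_rot: [-0.0, 1.0, 0.013, -0.0]
wrist_force: [-1.4, -12.2, -0.3]
gripper_width: 0.581
finger_force: 64.7
```

Run:
```python
from h import *
p,M,s=tcp();print(s['time'],p,M[:,2],s['wrist_force'],s['moment'])
f=[]
for i in range(8): manip.read_camera('top');f.append(tcp()[2]['wrist_force'])
print(np.mean(f,0),np.std(f,0))
```

```text
27.15 [0.61653545 0.23838512 0.06917747] [-7.79017497e-04  2.32422183e-04 -9.99999670e-01] [ -1.35903743 -12.21665357  -0.34124036] [-2.24025654  0.10790281  0.14270703]
[ -0.33754707 -11.8558933    0.01672937] [0.64217141 0.60061363 0.21040987]
```

>>> {"method": "step_arm", "body": {"rows": [{"delta_pos": [0,-0.0004,0],"hand": 0.04,"angular": [0,0,0]},{"delta_pos": [0,0,0],"hand": 0.04,"angular": [0,0,0]},{"delta_pos": [0,0,0],"hand": 0.04,"angular": [0,0,0]},{"delta_pos": [0,0,0],"hand": 0.04,"angular": [0,0,0]},{"delta_pos": [0,0,0],"hand": 0.04,"angular": [0,0,0]},{"delta_pos": [0,0,0],"hand": 0.04,"angular": [0,0,0]},{"delta_pos": [0,0,0],"hand": 0.04,"angular": [0,0,0]},{"delta_pos": [0,0,0],"hand": 0.04,"angular": [0,0,0]}]}}

```text
time: 28.22
tool_pos: [0.6165, 0.2385, 0.0692]
ee_rot: [0.0, 1.0, 0.013, -0.0]
wrist_force: [-0.1, -13.3, -0.3]
gripper_width: 0.583
finger_force: 64.7
```

Run:
```python
from h import *
f=[]
for i in range(8): manip.read_camera('scene');f.append(tcp()[2]['wrist_force'])
p,M,s=tcp();print(s['time'],p,M[:,2],np.mean(f,0))
a=manip.read_camera('scene');cv2.imwrite('pics/f.png',crop(a,310,180,120,120,5))
```

```text
28.6167 [0.61653048 0.23848546 0.06920609] [-8.72105497e-04 -3.27878782e-04 -9.99999566e-01] [ -0.46152493 -12.83735406   0.31907557]
```

View pics/f.png

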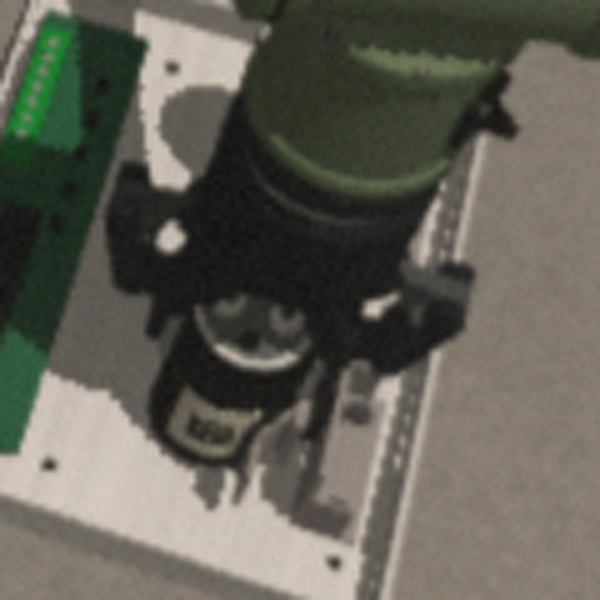

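The can (label at (210,425)) stands upright in the saddle, still gripped and pressed at about 12.5 N, centred (Fx about 0) and on the floor. I hand in.

```bash
python3 -c "
from workcell import manip
print(manip.job_done())"
```

```text
the job is handed in; nothing more can be done
None
```

The job is handed in, result not yet known: I showed the capacitor's label squarely to the reader for about 2 s, and it now stands upright and centred in the empty saddle, base on the tray floor, still gripped and pressed at about 12 to 13 N (about 29 s used).

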